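Sift the wooden game balls and put the large ones in the caddy

TASK

The wooden sieve on its sloping stand holds four small and two large balls. Lift it without spilling, hold it over the steel tray and shake all the small balls through its holes into the tray while the large ones stay in the sieve, then tip the two large balls into the empty half of the turning caddy. Put the empty sieve back on its sloping stand the way it stood, let go of it, and do not push or knock over the mug, the spinning top, the pencil cup or the closed box.

Things in the scene. Friction and masses are not known exactly. Their poses are not given: they have to be found in the camera images.
- sieve_grip (a point): Centre of the sieve's handle, a block 18 (x) x 70 (y) x 34 (z) mm on a 12 mm crossbar between posts at y = +-95. Sieve axes: z normal to its floor (up when level), +x to the spout. 300 g, -20 to +30 %. At the start it stands at 25 degrees on the stand, spout high; the balls lie along the low wall on solid floor and stay there while it keeps that tilt.
- sieve_floor (a point): Centre of the sieve's underside, 100 mm below the handle centre along sieve z. Sieve 152 (x) x 184 (y) mm (198 over posts), floor 4 mm thick, -x wall 50 mm high, side walls 40. Floor solid for x -72 to -22 and from 38 on; between them two rows (x = -9, 25) of five 26 mm square holes (y = 0, +-34, +-68). Balls start to roll at about 6 degrees or 1 m/s2; rock 8 to 10 degrees at most, or the large ones may run out.
- sieve_spout (a point): Middle of the sieve's spout edge: sieve x = 76, y = 0 from the floor centre, 22 mm above the underside: the floor from x = 38 on is a ramp that climbs 18 mm (25 degrees) to this edge. Side walls converge from x = 20 to a 112 mm wide mouth here, no lip. Large balls sit in the holes when level and roll out over the edge from about 35 degrees spout-down; 45 to 48 degrees empties it.
- stand_grip (a point): Where the handle centre is when the sieve stands home on the fixed wooden stand, 146 mm above the table. Axes are the stand's, z up; its board (158 x 170) rises to stand +x at 25 degrees, so the sieve at home is turned -25 degrees about stand y (its z leans to stand -x). A 14 mm stop stands 5 mm below the sieve's low end; the stand's centre is 42 mm to +x.
- stand_head (a point): Where the sieve's spout edge point is when the sieve stands home (just above the board's high edge, 107 mm above the table).
- tray: Fixed open steel tray for the small balls, 200 (x) x 240 (y) x 45 (z) mm, walls and floor 4 mm; origin at the centre of its underside, on the table.
- caddy (a joint): Turning angle of the teal lazy susan caddy on its fixed base, rad, counter-clockwise from above; it turns with slight friction (0.06 N m). The direction from the caddy's axis to the middle of its empty half is at this angle from world +x.
- caddy_empty (a point): Middle of the caddy's empty half: 60 mm out from the axis (x outward), 24 mm above the compartment floor, 50 mm above the table; turns with the caddy. Round tray 260 mm across, walls 4 mm; rim and the straight divider through the axis are 76 mm above the table. The other half holds cork coasters (56 mm above the table) and a white candle (91 mm).
- caddy_base: Fixed round base of the caddy, 170 mm diameter, 18 mm high; origin on the table at the turning axis.
- small_a_center (a point): Centre of a small wooden ball, 20 mm diameter, 12 g.
- small_b_center (a point): Centre of a small wooden ball, 20 mm diameter, 12 g.
- small_c_center (a point): Centre of a small wooden ball, 20 mm diameter, 12 g.
- small_d_center (a point): Centre of a small wooden ball, 20 mm diameter, 12 g.
- large_a_center (a point): Centre of a large wooden ball, 48 mm diameter, 40 g.
- large_b_center (a point): Centre of a large wooden ball, 48 mm diameter, 40 g.
- mug: White ceramic mug, bystander, 80 mm across, 90 mm high, handle at its +y; origin at underside centre.
- top: Wooden spinning top standing on its blunt foot, bystander, 72 mm across, 90 mm high; origin at the foot.
- pencil_cup: Steel pencil cup with three pencils, bystander, 72 mm across, 155 mm high over the pencils; origin at underside centre.
- magenta_box: Closed magenta plastic box, bystander, 96 x 136 x 76 mm; origin at underside centre.
There are look-alikes about, which are no part of the job. Leave any turquoise look-alike of the part that bears large_b_center alone.

How it is judged:
By the outcome, as a careful person would: the job done as asked, in the order asked, and still so for the second after the job is handed in, with the robot touching nothing.
It also fails if it takes over 72 s, if anything falls off the work surface, if the arm or the gripper's body presses on something with over 40 N, if the wrist force passes 120 N, or if a joint passes its speed limit or range.

ROBOT

A 6-joint arm with a two-finger parallel gripper is mounted at the origin on the work surface. World frame = base frame: x ahead of the robot, y to its left, z up, the work surface at z = 0. Lengths are in m, angles in degrees, forces in N, time in s.
With the tool pointing down it reaches from about 0.325 to 0.775 m from the base axis. Payload 5.5 kg.
Tool frame: the origin (TCP) lies at the centre of the arm's flange, where the gripper is bolted on; the fingertips stand 182 mm ahead of it and the grasp point (between the pads) lies 163 mm ahead of it; z points along the fingers, y is the direction in which the jaws open and shut (so a half turn about z gives the same grasp; the last joint's range is limited). The gripper opens to 88 mm and grips with 3 to 60 N. Pads are 20 mm wide; open, the fingers measure 115 mm over their backs; the gripper's body (75 mm by 178 mm) begins 61 mm behind the grasp point.
Start: joints at [72.897, 5.22, 70.514, -0, 104.267, -3.249], TCP at [0.144, 0.583, 0.405] pointing down, gripper open.
Joint ranges: [-164.24, 164.24], [-49.07, 125.15], [9.68, 141.18], [-86.29, 266.29], [3.28, 154.24], [-151.56, 151.56]. Speed limits (degrees/s): [147.25, 147.25, 172.46, 180, 180, 180].

INTERFACE

Orientations are given as [roll, pitch, yaw] about the fixed x, y, z axes, in that order (R = Rz(yaw) Ry(pitch) Rx(roll)).
In Python, from station import r gives the robot as it stands. The module is installed in compiled form; this text tells all that it offers. Calls block until the motion is done:
- r.reach(position, orientation): joint-space move of the TCP to a pose.
- r.servo_line(position, rotation=None, speed=0.15): straight line of the TCP; rotation=None keeps the orientation; speed is the mean speed in m/s.
- r.move_joints(angles): joint-space move.
- r.let_go() and r.grab(squeeze=None): open the fingers fully, or close them until they stop; squeeze is the grip in N (None keeps the last).
- r.wait(seconds).
- r.inverse_kinematics(position, orientation): joint angles nearest the present ones, or None.
- r.sense(): the state.
- r.snapshot(name): name is "side" or "top"; returns a dict with "frame" (420x560x3 uint8, red, green, blue), "fx", "fy", "cx", "cy" (pixels), "R" (3x3) and "t" (3): a world point X has camera coordinates R X + t. Camera axes: x right, y down, z forward; pixel columns grow to the right and rows downward; lengths in m; the calibration is good to about 2 mm. A picture is of the moment at which its call begins. There is no depth.
A pose or a line that the arm cannot do raises r.IKError and nothing moves.
- r.hand_in(): hands the job in, once; it reports no verdict.
The state is a dict: "clock": time; "joints": joint angles; "joint_vel": joint speeds; "joint_torque": joint torques, N m; "tcp_pos": TCP position; "orientation": TCP orientation; "contact_force": force on the tool from outside, world axes, zero at the start; "torque": the same for the moment, N m; "opening": finger opening in m.
Only numpy, scipy, OpenCV 4.12 (cv2) and the standard library are available. Lean on these libraries where they do the work, as an engineer would, in place of code of your own. Each camera call takes 0.05 s, during which the arm holds its last target.

## Working session

There is one attempt and no reset: what is moved stays moved. The work goes in short steps, each a Python script; the robot and the scene stay as the last script left them, time stands still between calls to the robot, and variables do not carry over. Pictures are saved under pics/ and viewed, and the job is handed in when it is done.

```bash
mkdir -p pics; ls
cat > h.py <<'E'
import numpy as np, cv2
from station import r
def snap(n,f):
    s=r.snapshot(n); cv2.imwrite(f'pics/{f}.png',cv2.cvtColor(s['frame'],cv2.COLOR_RGB2BGR)); return s
def ray(s,u,v):
    R=np.array(s['R']);t=np.array(s['t']);c=-R.T@t
    d=R.T@np.array([(u-s['cx'])/s['fx'],(v-s['cy'])/s['fy'],1]);return c,d
def plane(s,u,v,z):
    c,d=ray(s,u,v);return c+d*(z-c[2])/d[2]
def proj(s,X):
    p=np.array(s['R'])@np.array(X)+np.array(s['t']);return np.array([s['fx']*p[0]/p[2]+s['cx'],s['fy']*p[1]/p[2]+s['cy']])
def tri(s1,p1,s2,p2):
    c1,d1=ray(s1,*p1);c2,d2=ray(s2,*p2);d1=d1/np.linalg.norm(d1);d2=d2/np.linalg.norm(d2)
    k=np.linalg.lstsq(np.c_[d1,-d2],c2-c1,rcond=None)[0];a=c1+k[0]*d1;b=c2+k[1]*d2
    return (a+b)/2,np.linalg.norm(a-b)
E
python3 - <<'E'
from h import *
for n in('side','top'):
    s=snap(n,n+'0');print(n,s['fx'],s['cx'],s['cy'],np.round(-np.array(s['R']).T@s['t'],3),np.round(s['R'],3).tolist())
print(r.sense())
E
```

```text
pics
side 434.83782908706723 289.9004186370254 204.89155821569207 [-0.029 -0.54   0.868] [[0.705, -0.709, 0.008], [-0.494, -0.5, -0.711], [0.508, 0.498, -0.703]]
top 432.2342240117893 275.68548190988946 206.1971560430859 [0.268 0.012 1.303] [[-0.068, -0.998, 0.003], [-0.975, 0.065, -0.212], [0.211, -0.018, -0.977]]
{'clock': 0.1, 'joints': array([ 7.28952600e+01,  5.25987504e+00,  7.05769150e+01,  9.25694028e-04,
        1.04267644e+02, -3.24977301e+00]), 'joint_vel': array([ 0.00361014, -0.12382468, -0.06409219, -0.07843999,  0.0415032 ,
        0.05958039]), 'joint_torque': array([ 1.88533799e-03, -4.47857451e+01, -4.07570887e+01,  7.00214133e-02,
        2.83915596e-02, -9.46211344e-05]), 'tcp_pos': array([0.14370402, 0.58258797, 0.4035893 ]), 'orientation': array([-1.79895785e+02, -6.81635657e-03,  1.66145254e+02]), 'contact_force': array([ 0.53686503, -1.35862398, -0.20512113]), 'torque': array([ 0.00330423, -0.0092644 , -0.02826137]), 'opening': 0.08754185148905144}
```

View pics/side0.png

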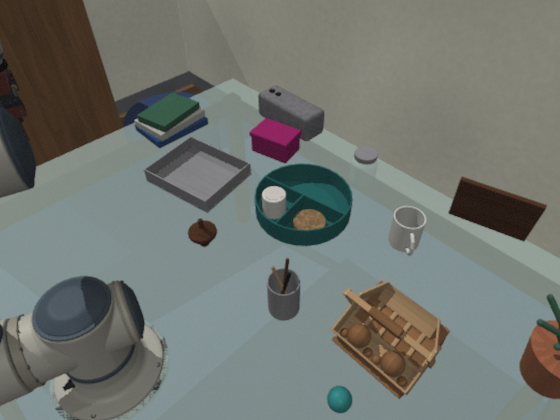

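View pics/top0.png

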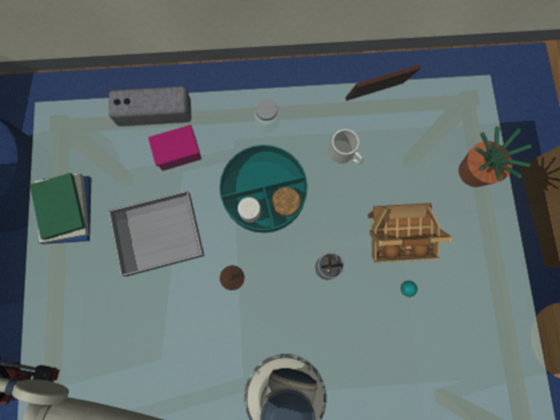

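Side view: the sieve is at about (390,335), the caddy at (303,205), the tray at (198,173), and the turquoise ball (look-alike, to be left alone) at (340,399). The top view shows the same items at (405,232), (263,190) and (157,233), with the turquoise ball at (408,289). I'll enlarge these.

Run:
```python
import cv2
a=cv2.imread('pics/top0.png');b=cv2.imread('pics/side0.png')
cv2.imwrite('pics/c1.png',cv2.resize(a[190:280,355:465],None,fx=7,fy=6.6,interpolation=cv2.INTER_CUBIC))
cv2.imwrite('pics/c2.png',cv2.resize(b[270:400,320:460],None,fx=5,fy=4.6,interpolation=cv2.INTER_CUBIC))
cv2.imwrite('pics/c3.png',cv2.resize(a[130:290,95:315],None,fx=3.5,fy=3.5,interpolation=cv2.INTER_CUBIC))
```

```text
(no output)
```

View pics/c1.png

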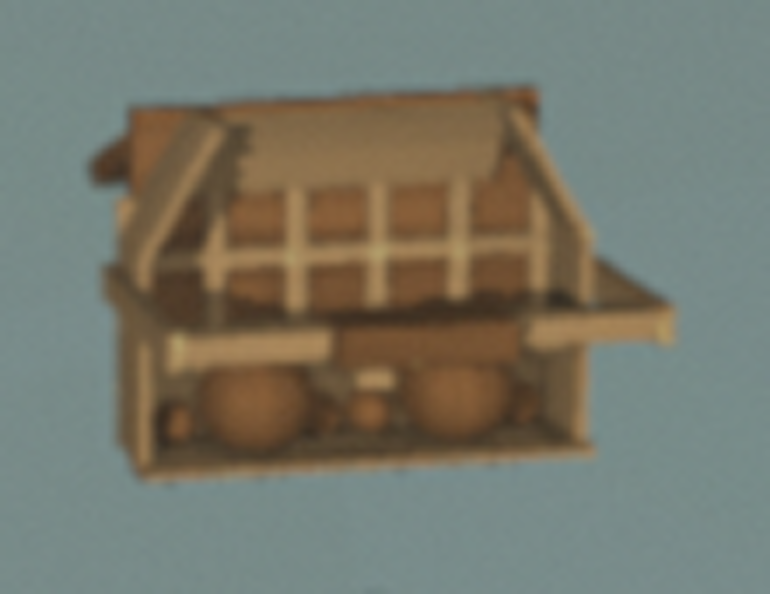

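View pics/c2.png

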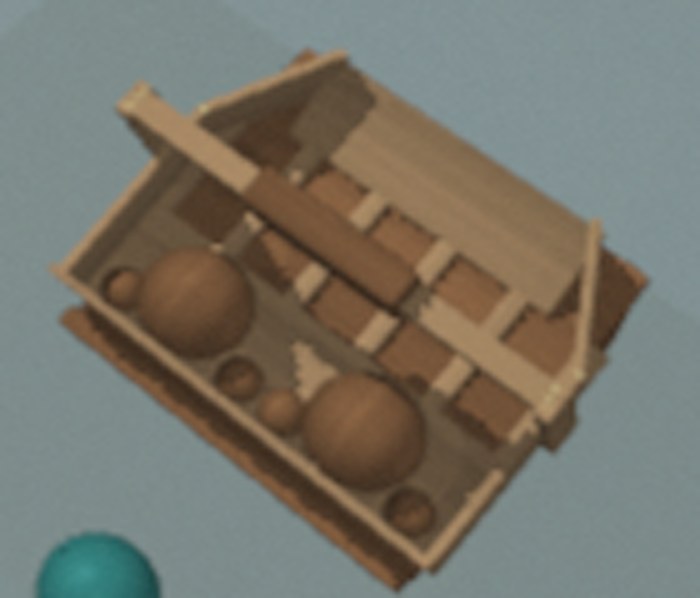

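View pics/c3.png

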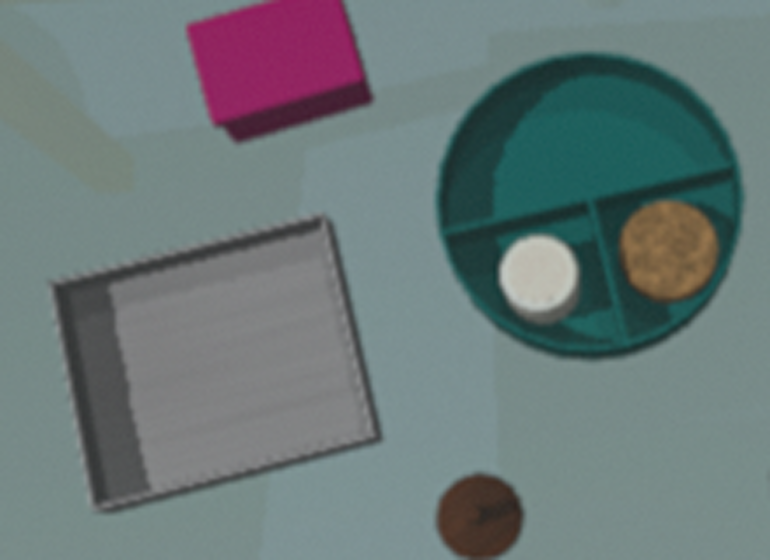

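```bash
cat > fit.py <<'E'
from h import *
from scipy.optimize import least_squares
from scipy.spatial.transform import Rotation as Ro
T=lambda x,y:(355+(x+.5)/7-.5,190+(y+.5)/6.6-.5)
S=lambda x,y:(320+(x+.5)/5-.5,270+(y+.5)/4.6-.5)
t=r.snapshot('top');s=r.snapshot('side')
C=[(t,T(140,477),(-76,92,-50)),(t,T(592,457),(-76,-92,-50)),(t,T(429,341),(0,0,17)),(t,T(170,352),(0,99,6)),(t,T(672,326),(0,-99,6)),
(s,S(58,268),(-76,92,-50)),(s,S(430,570),(-76,-92,-50)),(s,S(332,236),(0,0,17)),(s,S(136,92),(0,99,6)),]
def P(p,X): return p[:3]+(Ro.from_euler('z',p[3])*Ro.from_euler('y',-p[4])).apply(np.array(X)/1000)
f=lambda p:np.concatenate([proj(a,P(p,X))-uv for a,uv,X in C])
o=least_squares(f,[.5,-.35,.146,0,.436],loss='soft_l1')
print(o.x[:3],np.degrees(o.x[3:]));print(np.round(f(o.x).reshape(-1,2),1).tolist())
g=lambda q:f([q[0],q[1],.146,q[2],np.radians(25)])
o=least_squares(g,[.5,-.35,0],loss='soft_l1');print(o.x,np.degrees(o.x[2]));print(np.round(g(o.x).reshape(-1,2),1).tolist())
# others
d=lambda x,y:(95+(x+.5)/3.5-.5,130+(y+.5)/3.5-.5)
for p in [(52,284),(324,217),(381,437),(98,510)]: print('tray',plane(t,*d(*p),.045))
for p in [(590,205),(444,232),(735,172),(592,55),(592,357),(438,205),(742,200)]: print('caddy',plane(t,*d(*p),.076))
print('top',plane(t,232,277,.06),'pencil',plane(t,329,266,.1),'pencil b side',plane(s,284,312,0),'mug',plane(t,345,145,.09),'box',[plane(t,*d(*p),.076)[:2] for p in[(188,25),(345,0),(372,98),(215,125)]])
print('turq',plane(t,408.5,289,.024))
E
python3 fit.py
```

```text
[ 0.4011725  -0.37580251  0.14455472] [-1.19913664 25.64511346]
[[0.6, -0.7], [0.1, -0.7], [0.3, 0.3], [-0.8, -0.9], [0.8, -0.4], [-0.7, -0.0], [-0.4, 0.3], [0.1, 0.2], [-0.7, 0.1]]
[ 0.40086717 -0.37583163 -0.01926091] -1.1035686668228704
[[0.8, -0.3], [0.5, -0.4], [0.5, 0.3], [-0.6, -0.8], [1.0, -0.4], [-1.1, -0.1], [-0.5, 0.3], [0.3, -0.2], [-0.7, -0.2]]
tray [0.55883977 0.48173467 0.045     ]
tray [0.60202855 0.25039539 0.045     ]
tray [0.41048652 0.20781338 0.045     ]
tray [0.36621885 0.44153756 0.045     ]
caddy [0.58929567 0.02217929 0.076     ]
caddy [0.57422165 0.1450638  0.076     ]
caddy [ 0.60977195 -0.10134238  0.076     ]
caddy [0.72149246 0.0123097  0.076     ]
caddy [0.46083673 0.02846177 0.076     ]
caddy [0.59778962 0.14911524 0.076     ]
caddy [ 0.58510889 -0.10520613  0.076     ]
top [0.33948483 0.12681348 0.06      ] pencil [ 0.34912561 -0.14589527  0.1       ] pencil b side [ 0.3434921  -0.16068258  0.        ] mug [ 0.70145316 -0.22794043  0.09      ] box [array([0.77166971, 0.3568173 ]), array([0.78559798, 0.22173737]), array([0.69540383, 0.20127889]), array([0.68026576, 0.33453205])]
turq [ 0.27242251 -0.38053662  0.024     ]
```

```bash
cat >> h.py <<'E'
from scipy.spatial.transform import Rotation as Ro
# sieve pose: handle position p, spout azimuth a (deg), pitch t (deg, + = spout down), roll
GO=np.array([0,0,0.])
def tool(p,a,t,roll=0,v=1,back=0):
    Rs=(Ro.from_euler('z',a,degrees=True)*Ro.from_euler('y',t,degrees=True)*Ro.from_euler('x',roll,degrees=True)).as_matrix()
    Rt=np.c_[v*Rs[:,1],v*Rs[:,0],-Rs[:,2]]
    pos=np.array(p)+Rs[:,2]*(0.163+back)
    return pos,Ro.from_matrix(Rt).as_euler('xyz',degrees=True),Rs
HOME=np.array([0.401,-0.376,0.146]);HA=-1.1
TRAY=np.array([0.4844,0.3454]);CAD=np.array([0.590,0.022]);CDIR=8.2
E
python3 - <<'E'
from h import *
def ik(*a,**k):
    p,o,_=tool(*a,**k); q=r.inverse_kinematics(p,o); return None if q is None else np.round(q).astype(int).tolist()
for v in(1,-1):
    print('home',v,ik(HOME,HA,-25,v=v),ik(HOME+[0,0,.2],HA,-25,v=v))
    for a in range(-180,180,30):
        # tray: floor centre (x+8) over tray centre
        c=np.array([*TRAY,.175])-np.r_[.008*np.cos(np.radians(a)),.008*np.sin(np.radians(a)),0]
        print(a,'tray',ik(c,a,0,v=v),ik(c,a,-25,v=v), end=' pour ')
        p,o,Rs=tool([0,0,0],a,46,v=v)
        e=np.array([*(CAD+.07*np.array([np.cos(.143),np.sin(.143)])),.11]);h=e-Rs@[.076,0,-.078]
        print(ik(h,a,46,v=v))
E
```

```text
home 1 [-59, -17, 104, 21, 80, -60] [-59, -15, 82, 21, 99, -52]
-180 tray [32, 5, 77, 0, 98, -148] [26, 24, 58, 12, 120, -150] pour None
-150 tray None None pour [-15, -16, 103, 35, 62, 127]
-120 tray None None pour [-22, 1, 88, 46, 85, 97]
-90 tray [33, 5, 78, 0, 98, 123] [43, 20, 64, -20, 113, 128] pour [-20, 20, 66, 45, 107, 78]
-60 tray [33, 4, 78, 0, 97, 93] [46, 9, 76, -24, 101, 103] pour [-15, 39, 42, 40, 128, 62]
-30 tray [33, 4, 79, 0, 97, 63] [46, -2, 88, -24, 88, 76] pour [-8, 57, 15, 31, 149, 43]
0 tray [33, 3, 79, 0, 97, 33] [42, -13, 98, -17, 77, 43] pour None
30 tray [32, 3, 80, 0, 97, 2] [33, -19, 102, -1, 71, 3] pour None
60 tray [32, 3, 79, 0, 97, -28] [24, -16, 100, 15, 76, -37] pour [15, 42, 37, -41, 129, -64]
90 tray [32, 4, 79, 0, 97, -58] [18, -7, 92, 24, 86, -71] pour [20, 23, 62, -45, 107, -79]
120 tray [31, 4, 78, 0, 97, -89] [18, 5, 80, 25, 99, -99] pour [21, 4, 84, -45, 85, -98]
150 tray [32, 5, 78, 0, 98, -118] [21, 16, 68, 21, 111, -124] pour [15, -14, 101, -35, 61, -127]
home -1 [-59, -17, 104, 21, 80, 120] [-59, -15, 82, 21, 99, 128]
-180 tray [32, 5, 
[... 277 characters left out ...]
98, -57] [43, 20, 64, -20, 113, -52] pour [-20, 20, 66, 45, 107, -102]
-60 tray [33, 4, 78, 0, 97, -87] [46, 9, 76, -24, 101, -77] pour [-15, 39, 42, 40, 128, -118]
-30 tray [33, 4, 79, 0, 97, -117] [46, -2, 88, -24, 88, -104] pour [-8, 57, 15, 31, 149, -137]
0 tray [33, 3, 79, 0, 97, -147] [42, -13, 98, -17, 77, -137] pour None
30 tray None None pour None
60 tray None [24, -16, 100, 15, 76, 143] pour [15, 42, 37, -41, 129, 116]
90 tray [32, 4, 79, 0, 97, 122] [18, -7, 92, 24, 86, 109] pour [20, 23, 62, -45, 107, 101]
120 tray [31, 4, 78, 0, 97, 91] [18, 5, 80, 25, 99, 81] pour [21, 4, 84, -45, 85, 82]
150 tray [32, 5, 78, 0, 98, 62] [21, 16, 68, 21, 111, 56] pour [15, -14, 101, -35, 61, 53]
```

Run:
```python
from h import *
p,o,_=tool(HOME,HA,-25,v=-1,back=.15)
r.reach(p,o); print(r.sense()['clock'])
p,o,_=tool(HOME,HA,-25,v=-1,back=.05); r.servo_line(p,speed=.2)
print(r.sense()['clock'],r.sense()['joints'].round())
snap('side','s1');snap('top','t1')
a=cv2.imread('pics/s1.png')[180:400,240:500];b=cv2.imread('pics/t1.png')[150:300,300:480]
cv2.imwrite('pics/m1.png',np.hstack([cv2.resize(a,(420,360)),cv2.resize(b,(380,360))]))
```

```text
3.6083
4.2583 [-62. -19. 101.  22.  86. 120.]
```

View pics/m1.png

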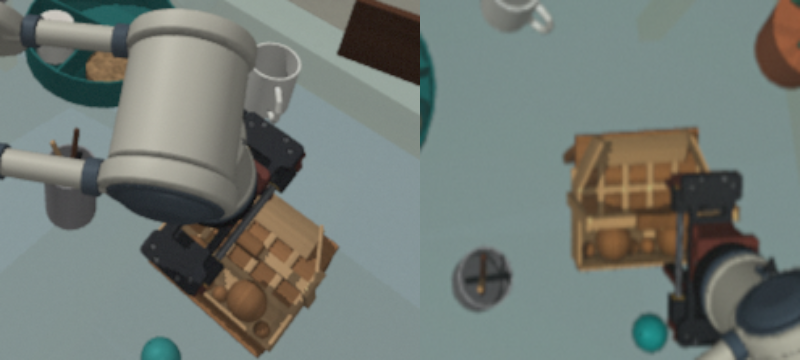

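Run:
```python
from h import *
e=r.sense();R=Ro.from_euler('xyz',e['orientation'],degrees=True).as_matrix();p=e['tcp_pos'];print(p,R[:,2])
for n in('top','side'):
    s=r.snapshot(n);im=cv2.cvtColor(s['frame'],cv2.COLOR_RGB2BGR);im=cv2.resize(im,None,fx=3,fy=3)
    for X,c in((p,(0,0,255)),(p+.102*R[:,2],(255,0,255)),(p+.163*R[:,2],(0,255,0)),(p+.182*R[:,2],(0,255,255)),(HOME,(255,0,0))):
        u=proj(s,X)*3+1;cv2.circle(im,tuple(int(i) for i in u),5,c,-1)
    cv2.imwrite(f'pics/p_{n}.png',im[450:1000,1000:1500] if n=='top' else im[560:1160,750:1450])
```

```text
[ 0.31088726 -0.37451922  0.34113629] [ 0.42397575 -0.01071566 -0.90561015]
```

View pics/p_top.png

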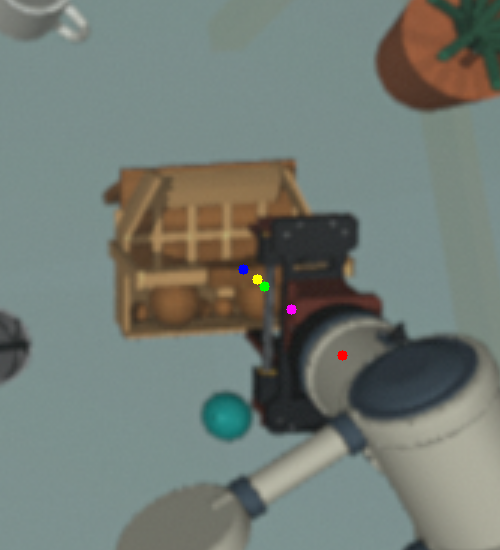

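View pics/p_side.png

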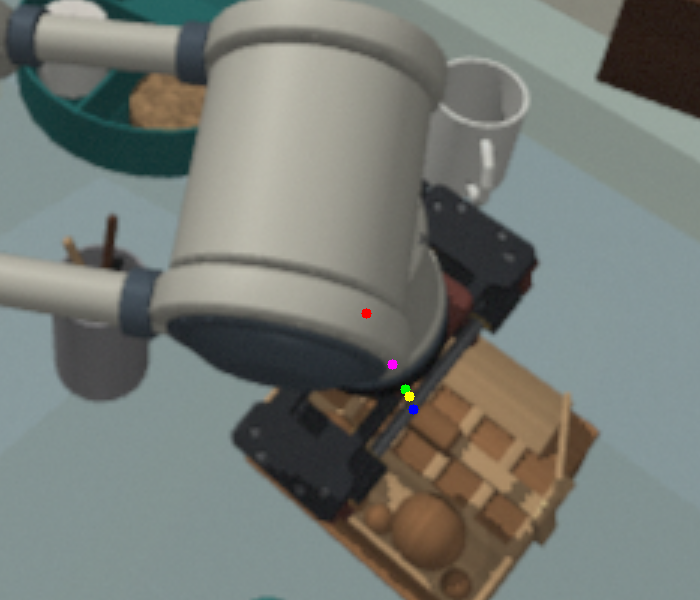

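The projected grasp axis leads onto the handle centre: the blue dot is at (243,270) in the top crop and (413,409) in the side crop. I'll close in and grab.

Run:
```python
from h import *
p,o,_=tool(HOME,HA,-25,v=-1); r.servo_line(p,o,speed=.1)
e=r.sense();print(e['clock'],e['tcp_pos']-p,e['contact_force'])
r.grab(20); e=r.sense();print(e['opening'],e['contact_force'],e['tcp_pos']-p)
r.grab(50); e=r.sense();print(e['clock'],e['opening'],e['contact_force'],e['torque'],e['tcp_pos'].tolist(),e['orientation'].tolist(),o)
```

```text
5.1083 [ 5.29544693e-05 -5.64054683e-05  2.99165552e-04] [0.55752485 0.22942336 0.70005413]
0.018084860432544196 [-3.75118364  0.29004957  1.01895737] [-3.16057929e-04 -2.64073641e-05 -1.98109639e-04]
6.4 0.017832160191393703 [-5.77023376  0.68886194 -0.27260248] [0.05713112 0.97420422 0.06885353] [0.33179787422975404, -0.3746963347810159, 0.29351020460211397] [-155.07204346270314, 0.012066805488692151, -91.10110717263606] [-155.     0.   -91.1]
```

Run:
```python
from h import *
p,o,_=tool(HOME+[0,0,.06],HA,-25,v=-1); r.servo_line(p,o,speed=.06)
p,o,_=tool(HOME+[0,0,.22],HA,-25,v=-1); r.servo_line(p,o,speed=.15)
e=r.sense();print(e['clock'],e['opening'],e['contact_force'],e['torque'])
p,o,_=tool([.47,-.12,.37],60,-25,v=-1); r.servo_line(p,o,speed=.14)
s=snap('side','s2');t=snap('top','t2')
a=cv2.imread('pics/s2.png');b=cv2.imread('pics/t2.png')
cv2.imwrite('pics/m2.png',np.hstack([cv2.resize(a,(400,300)),cv2.resize(b,(400,300))]))
e=r.sense();print(e['clock'],e['joints'].round())
c=np.array([*TRAY,.30])-np.r_[.008*np.cos(np.radians(191)),.008*np.sin(np.radians(191)),0]
for q in([.5,.13,.37],125),(c,191),(c-[0,0,.12],191):
    p,o,_=tool(q[0],q[1],-25,v=-1);print(r.inverse_kinematics(p,o))
```

```text
8.7667 0.017705183563828254 [ 0.32340846  0.13066936 -5.39660752] [ 0.10006765  0.60600414 -0.00461042]
10.5917 [-35. -13.  78.  28. 115.  97.]
[ -1.81467761   4.65170964  61.12084025  25.09129396 127.07446978
  66.21119757]
[ 28.03144968  28.13383323  40.46078293  10.08011607 134.98979561
  22.67959678]
[ 28.03144968  26.16854329  55.22340813   8.42618012 122.35632544
  20.04912129]
```

View pics/m2.png

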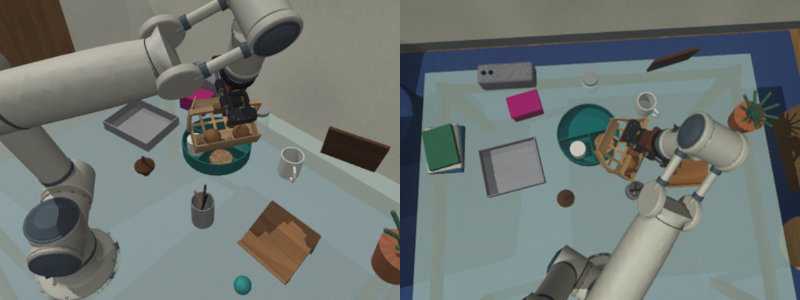

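```bash
cat >> h.py <<'E'
def show(n):
    snap('side','s'+n);snap('top','t'+n)
    a=cv2.imread(f'pics/s{n}.png')[100:260,100:400];b=cv2.imread(f'pics/t{n}.png')[140:300,60:310]
    cv2.imwrite(f'pics/m{n}.png',np.vstack([cv2.resize(a,(560,299)),cv2.resize(b,(468,299)) if 0 else cv2.resize(b,(560,299))]))
SH=np.r_[TRAY,.178]-np.r_[.008*np.cos(np.radians(191)),.008*np.sin(np.radians(191)),0]
def go(p,a,t,roll=0,speed=.1):
    q,o,_=tool(p,a,t,roll,v=-1); r.servo_line(q,o,speed=speed)
E
python3 - <<'E'
from h import *
go([.5,.13,.37],125,-25,speed=.16)
go(SH+[0,0,.13],191,-25,speed=.16)
go(SH+[0,0,.03],191,-25,speed=.12)
go(SH,191,-6,speed=.06)
show('3');e=r.sense();print(e['clock'],e['joints'].round(),e['contact_force'])
E
```

```text
16.5667 [ 31.  10.  72.   2. 104.  20.] [ 0.02797257 -0.74774939 -4.76936893]
```

View pics/m3.png

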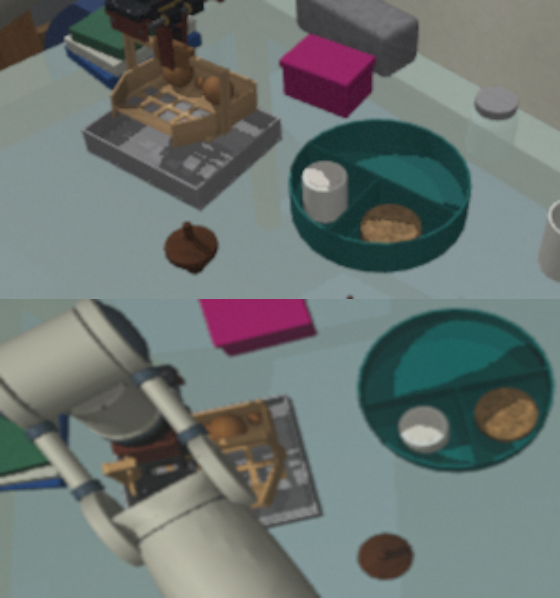

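The sieve is centred over the tray, with the large balls still at its far wall: (178,72) and (215,88) in the side crop. I'll start rocking.

Run:
```python
from h import *
go(SH,191,2,speed=.03)
go(SH,191,8,speed=.03)
show('4')
go(SH,191,-8,speed=.045)
go(SH,191,8,speed=.045)
r.wait(.3)
show('5');e=r.sense();print(e['clock'],e['contact_force'])
a=cv2.imread('pics/s4.png')[105:215,130:260];b=cv2.imread('pics/s5.png')[105:215,130:260]
cv2.imwrite('pics/m5.png',np.hstack([cv2.resize(a,(400,340),interpolation=2),cv2.resize(b,(400,340),interpolation=2)]))
```

```text
21.0083 [ 0.10428884  0.63337585 -3.72208134]
```

View pics/m5.png

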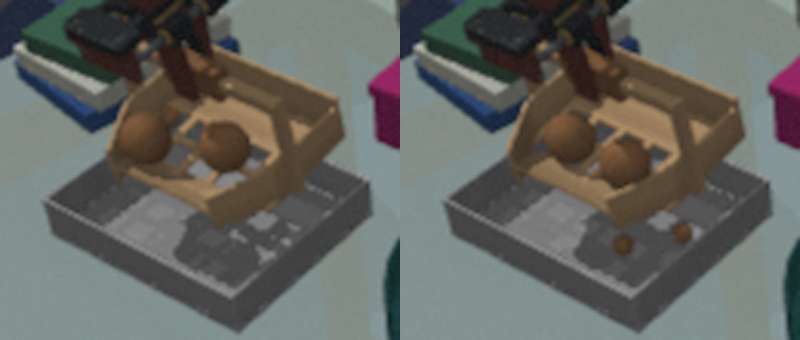

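Two small balls are visible in the tray at (623,244) and (682,233), and both large ones are still in the sieve. I'll rock more, this time sideways as well.

Run:
```python
from h import *
for t,ro in((-8,-6),(8,-6),(-8,6),(8,6),(-8,0),(8,0)):
    go(SH,191,t,ro,speed=.06)
    print(t,ro,r.sense()['clock'])
    if t==-8: snap('side',f's6_{ro}')
r.wait(.3)
snap('side','s7');snap('top','t7');e=r.sense();print(e['clock'],e['contact_force'])
I=[cv2.resize(cv2.imread(f'pics/{n}.png')[105:215,130:260],(400,300),interpolation=2) for n in('s6_-6','s6_6','s6_0','s7')]
cv2.imwrite('pics/m7.png',np.vstack([np.hstack(I[:2]),np.hstack(I[2:])]))
```

```text
-8 -6 21.9667
8 -6 22.9167
-8 6 24.0083
8 6 24.9583
-8 0 25.9167
8 0 26.875
27.275 [-0.46086238  0.11046096 -3.38534633]
```

View pics/m7.png

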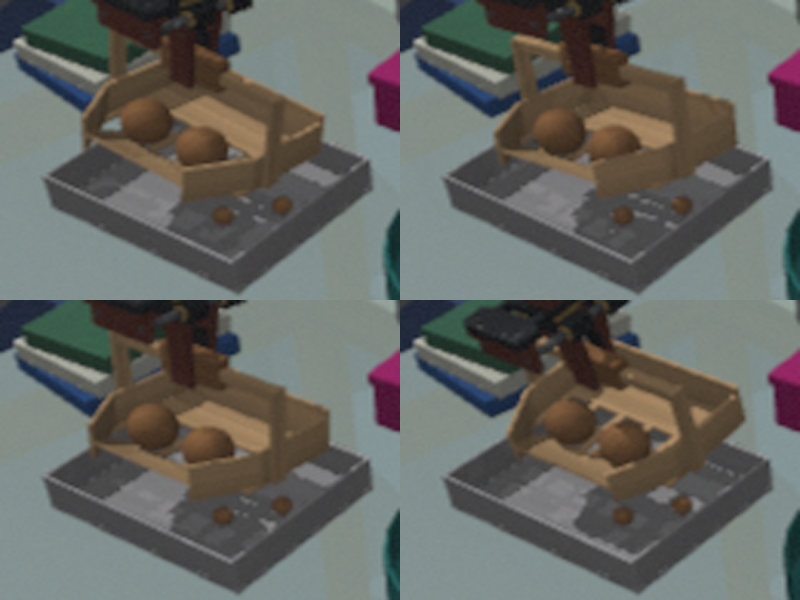

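Run:
```python
from h import *
go(SH+[0,0,.16],191,-8,speed=.2)
snap('side','s8');snap('top','t8');e=r.sense();print(e['clock'],e['contact_force'])
I=[cv2.resize(cv2.imread(f'pics/{n}.png')[y:y+150,x:x+200],(400,300),interpolation=2) for n,x,y in(('s8',100,80),('t8',70,150))]
cv2.imwrite('pics/m8.png',np.hstack(I))
```

```text
28.3583 [ 0.03994615  0.81585237 -4.68111467]
```

View pics/m8.png

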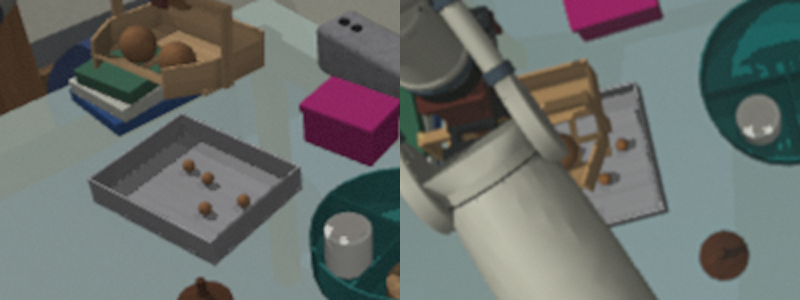

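All four small balls are in the tray, in the side crop at (189,165), (208,178), (205,208) and (243,200). Next is the pour.

```bash
cat >> h.py <<'E'
PA=188.2
def spout(rad,z,t,lat=0):
    c,s_=np.cos(np.radians(CDIR)),np.sin(np.radians(CDIR))
    e=np.array([*(CAD+rad*np.array([c,s_])+lat*np.array([-s_,c])),z]); return e-tool([0,0,0],PA,t)[2]@[.076,0,-.078]
E
python3 - <<'E'
from h import *
W=[(.09,.25,-6),(.09,.15,15),(.09,.12,28),(.09,.115,38),(.09,.115,47)]
for rad,z,t in W:
    p,o,_=tool(spout(rad,z,t),PA,t,v=-1);print(spout(rad,z,t).round(3),p.round(3),r.inverse_kinematics(p,o))
E
```

```text
[0.762 0.047 0.32 ] [0.779 0.049 0.482] None
[0.732 0.042 0.245] [0.69  0.036 0.402] [-0.33357007 12.67637194 63.09144984  2.20115942 89.39132402 -8.27025895]
[0.709 0.039 0.225] [0.634 0.028 0.368] [ -1.74704236  -1.80133223  83.31200913   4.92279047  70.91305025
 -10.41543664]
[0.691 0.037 0.223] [0.591 0.022 0.352] [ -3.10196447 -11.95120917  95.96781064   8.11068239  58.78231107
 -13.17422695]
[0.674 0.034 0.224] [0.556 0.017 0.335] [ -4.53324044 -20.50172997 106.44303824  12.43941248  48.44737753
 -17.08519771]
```

Run:
```python
from h import *
go([.68,.04,.33],PA,-4,speed=.12)
go(spout(.09,.16,15),PA,15,speed=.1)
go(spout(.09,.125,27),PA,27,speed=.08)
show('9');e=r.sense();print(e['clock'],e['joints'].round(),e['contact_force'])
```

```text
33.5 [ -2.  -1.  81.   5.  73. -10.] [ 0.38447374  0.6693101  -3.74286876]
```

View pics/m9.png

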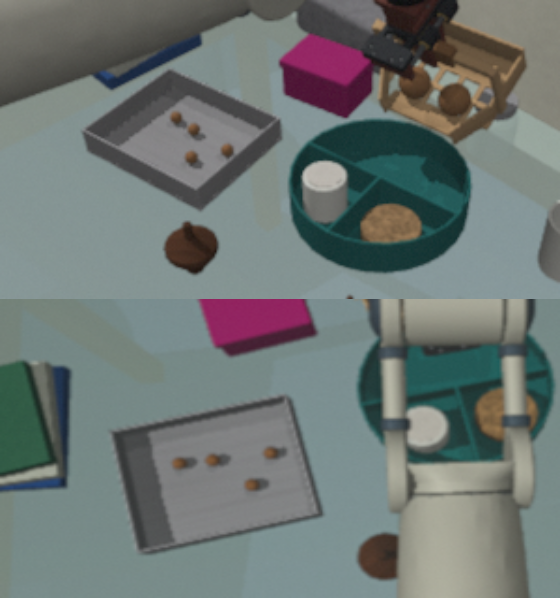

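Both large balls are in the sieve at (415,83) and (453,98), and the spout is above the empty half. I'll pour slowly.

Run:
```python
from h import *
go(spout(.09,.117,37),PA,37,speed=.03)
show('10a')
go(spout(.09,.117,47),PA,47,speed=.03)
r.wait(.7)
show('10');e=r.sense();print(e['clock'],e['joints'].round(),e['contact_force'])
```

```text
37.725 [ -5. -21. 106.  12.  49. -17.] [ 0.61866649  0.58368417 -2.4888335 ]
```

View pics/m10.png

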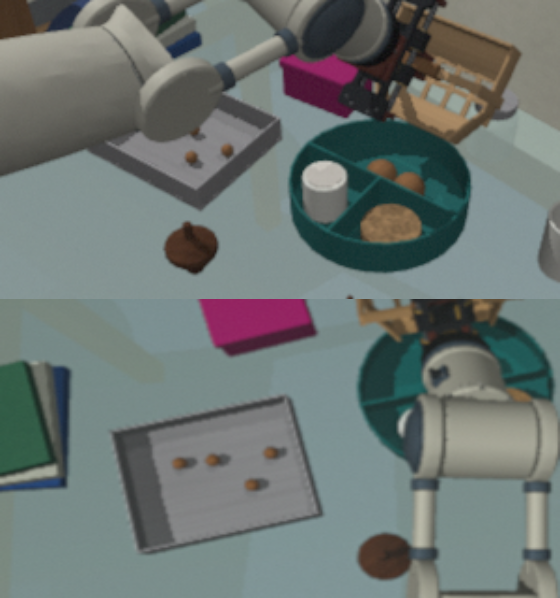

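Both large balls lie in the caddy's empty half at (382,170) and (410,184), and the sieve is empty. I'll check the return path first.

Run:
```python
from h import *
go(spout(.09,.17,27),PA,27,speed=.1)
W=[([.64,.03,.35],170,0),([.55,.0,.38],100,-15),([.47,-.14,.38],45,-25),(HOME+[0,0,.20],HA,-25),(HOME+[0,0,.06],HA,-25)]
for w in W:
    p,o,_=tool(*w,v=-1);print(p.round(3),r.inverse_kinematics(p,o))
go(*W[0],speed=.15)
go(*W[1],speed=.15);go(*W[2],speed=.15);go(*W[3],speed=.17);go(*W[4],speed=.15)
r.wait(.2)
e=r.sense();print(e['clock'],e['joints'].round(),e['contact_force'])
t=snap('top','t11');s=snap('side','s11')
P=lambda X:HOME+[0,0,.06]+(Ro.from_euler('z',HA,degrees=True)*Ro.from_euler('y',-25,degrees=True)).apply(np.array(X)/1000)
O=[]
for S,n,x,y in((t,'t11',340,160),(s,'s11',300,200)):
    im=cv2.resize(cv2.imread(f'pics/{n}.png')[y:y+150,x:x+130],None,fx=3,fy=3,interpolation=2)
    for X in((-76,92,-50),(-76,-92,-50),(0,99,6),(0,-99,6),(76,56,-78),(76,-56,-78)):
        u=(proj(S,P(X))-[x,y]+.5)*3;cv2.circle(im,tuple(int(i) for i in u),2,(0,0,255),-1)
    O.append(im)
cv2.imwrite('pics/m11.png',np.hstack(O))
```

```text
[0.64  0.03  0.513] [-3.58153426e-01  1.50924884e+01  4.83110721e+01 -2.54444375e-14
  1.16596440e+02  9.64184657e+00]
[ 0.557 -0.042  0.537] [-11.89166458   4.53597716  58.12099144  16.44382865 121.96394607
  76.29300082]
[ 0.421 -0.189  0.528] [-37.1570779  -15.97040196  79.31293418  26.60574928 110.79838582
 108.72695246]
[ 0.332 -0.375  0.494] [-59.27685219 -15.1830813   82.22740686  21.29095038  98.52719427
 127.70815698]
[ 0.332 -0.375  0.354] [-59.27685219 -17.54494201  98.41709105  21.10870909  85.6269858
 122.71498173]
45.375 [-59. -18.  98.  21.  86. 123.] [-0.08778431  0.95318079 -3.37888558]
```

View pics/m11.png

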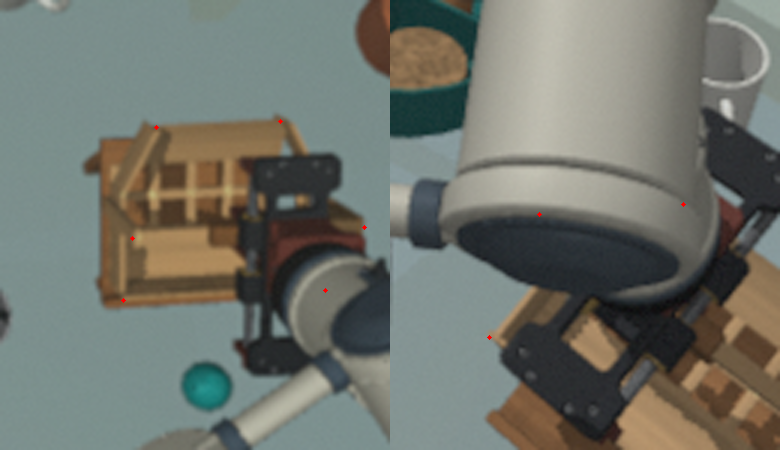

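The model points sit on the wall corner, crossbar end and spout corners, so the sieve hasn't slipped. I'll lower it.

Run:
```python
from h import *
go(HOME+[0,0,.012],HA,-25,speed=.06);print(r.sense()['contact_force'])
for z in(.006,.003,.001,0):
    go(HOME+[0,0,z],HA,-25,speed=.02);e=r.sense();print(z,e['clock'],e['contact_force'],e['torque'])
show('12')
```

```text
[-0.34231351  0.31648441 -2.14997991]
0.006 46.875 [-0.55844697  0.37484952 -4.34801642] [ 0.06810996  0.55999192 -0.02394366]
0.003 47.175 [ 0.37418415 -0.01435263 -2.28317672] [0.05395336 0.54059224 0.0556463 ]
0.001 47.425 [ 0.9363269  -0.61405399 -3.4794699 ] [0.02343527 0.46202357 0.00960265]
0 47.675 [ 0.20730174  0.67465993 -2.73649786] [0.0743651  0.52956688 0.03958581]
```

Run:
```python
from h import *
for z in(-.001,-.002,-.003):
    go(HOME+[0,0,z],HA,-25,speed=.02);r.wait(.15);F=np.mean([r.sense()['contact_force'] for _ in range(1)],0);e=r.sense();print(z,e['clock'],F,e['torque'])
    if F[2]>1.5: break
```

```text
-0.001 48.175 [-4.3404761   2.9349042   5.51923468] [0.65883897 0.90039724 0.17304814]
```

Run:
```python
from h import *
go(HOME+[0,0,-.0005],HA,-25,speed=.02)
r.let_go(); e=r.sense();print(e['clock'],e['opening'],e['contact_force'])
p,o,_=tool(HOME,HA,-25,v=-1,back=.15);r.servo_line(p,o,speed=.12)
q=r.sense()['joints'].copy();q[0]=-95 if 0 else 20
p,o,_=tool([.30,-.15,.36],HA,0,v=-1,back=.1);
r.move_joints([-10,-30,80,0,125,90])
print(r.sense()['clock'],r.sense()['tcp_pos'])
s=snap('side','s13');t=snap('top','t13')
```

```text
49.5833 0.08794379460258865 [0.16490353 0.53275274 0.25098198]
52.4083 [ 0.3199817  -0.02224941  0.59714509]
```

View pics/s13.png

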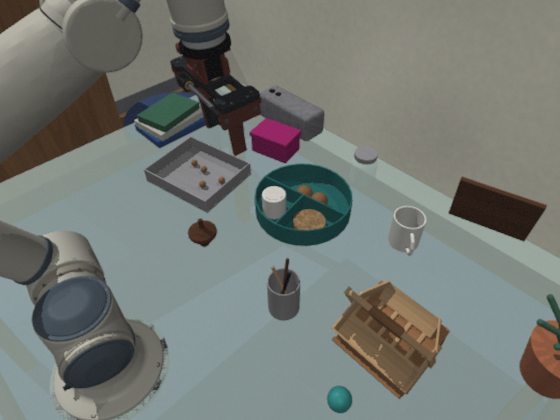

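View pics/t13.png

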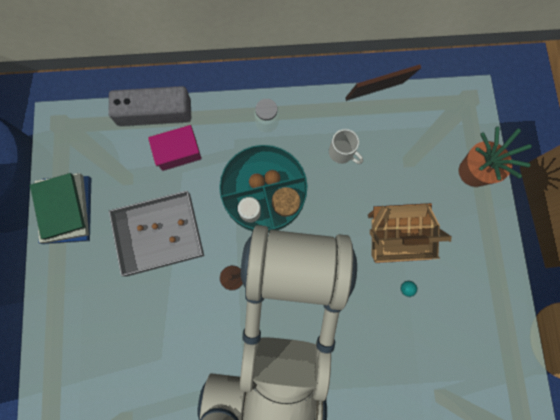

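Run:
```python
import cv2,numpy as np
for n,(x,y,w,h) in{'top':(362,195,95,74),'side':(325,275,130,120)}.items():
    a=cv2.imread(f'pics/{n}0.png',0).astype(np.float32);b=cv2.imread(f'pics/{n[0]}13.png',0).astype(np.float32)
    W=cv2.createHanningWindow((w,h),cv2.CV_32F);print(n,cv2.phaseCorrelate(a[y:y+h,x:x+w],b[y:y+h,x:x+w],W))
    d=np.abs(a-b)[y:y+h,x:x+w]; 
    cv2.imwrite(f'pics/d{n}.png',np.hstack([cv2.resize(i[y:y+h,x:x+w],(390,360),interpolation=2) for i in(a,b)]))
```

```text
top ((0.11906173692459276, 0.37766455891055983), 0.6726378427611457)
side ((0.9615144613487274, -0.6748204825192232), 0.6757641574482859)[ WARN:0@0.064] global loadsave.cpp:1063 imwrite_ Unsupported depth image for selected encoder is fallbacked to CV_8U.
```

View pics/dside.png

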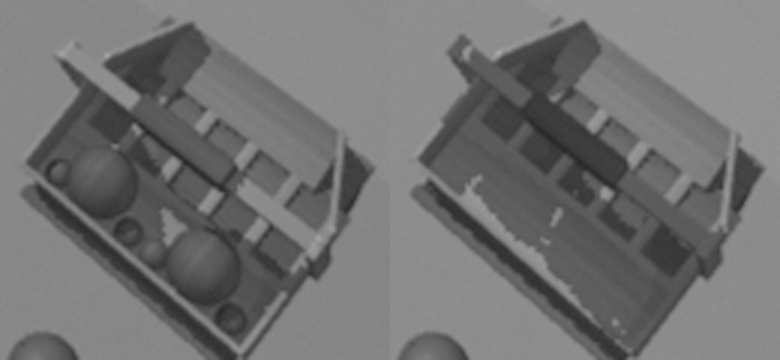

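Run:
```python
import cv2,numpy as np
for n in('top','side'):
    a=cv2.imread(f'pics/{n}0.png');b=cv2.imread(f'pics/{n[0]}13.png')
    (x,y,w,h)=(355,190,110,90) if n=='top' else (320,270,140,130)
    k=(7,6.6) if n=='top' else (5,4.6)
    cv2.imwrite(f'pics/e{n}.png',cv2.resize(b[y:y+h,x:x+w],None,fx=k[0],fy=k[1],interpolation=cv2.INTER_CUBIC))
```

```text
(no output)
```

View pics/etop.png

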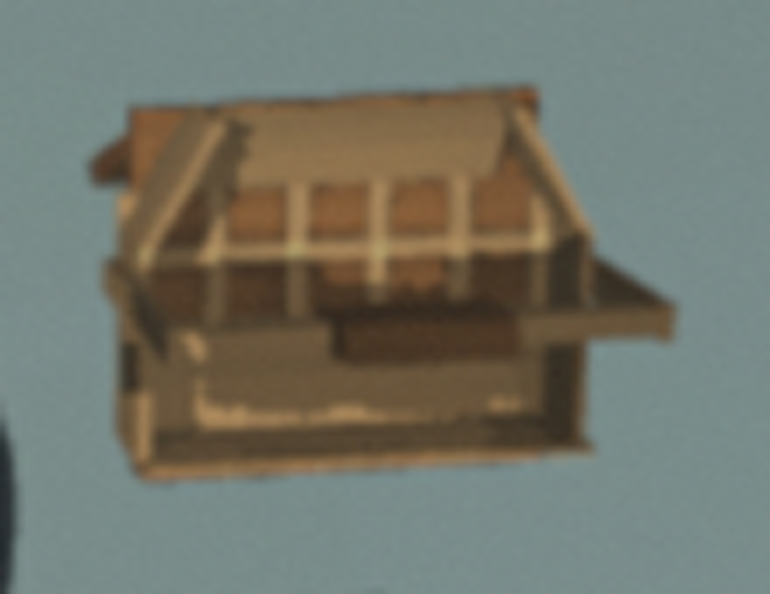

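View pics/eside.png

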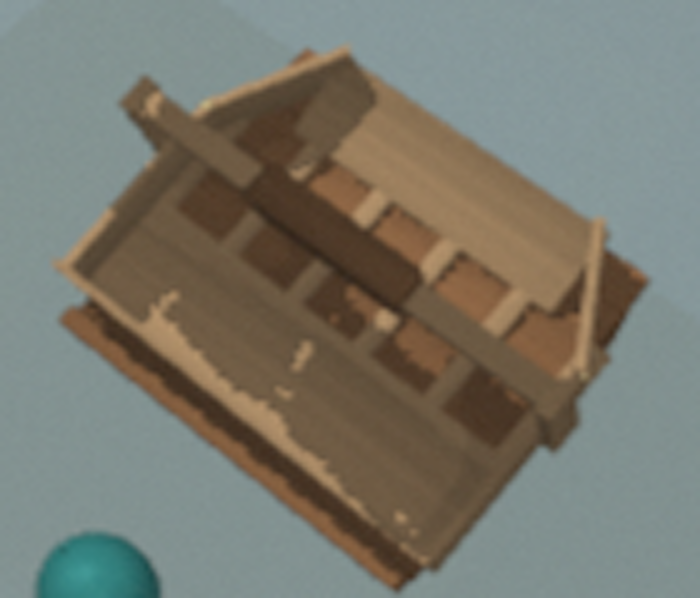

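Run:
```python
import cv2,numpy as np
for n,(x,y,w,h) in{'top':(355,190,110,90),'side':(320,270,140,130)}.items():
    m=[]
    for f in(n+'0',n[0]+'13'):
        i=cv2.resize(cv2.imread(f'pics/{f}.png')[y:y+h,x:x+w],None,fx=5,fy=4.6,interpolation=2).astype(int)
        m.append(((i[...,2]-i[...,0])>0))
    o=np.zeros((*m[0].shape,3),np.uint8);o[m[0]&m[1]]=90;o[m[0]&~m[1]]=(0,0,255);o[~m[0]&m[1]]=(0,255,0)
    cv2.imwrite(f'pics/g{n}.png',o);print(n,(m[0]&~m[1]).sum()/23,(~m[0]&m[1]).sum()/23)
```

```text
top 35.26086956521739 12.956521739130435
side 41.26086956521739 87.1304347826087
```

View pics/gside.png

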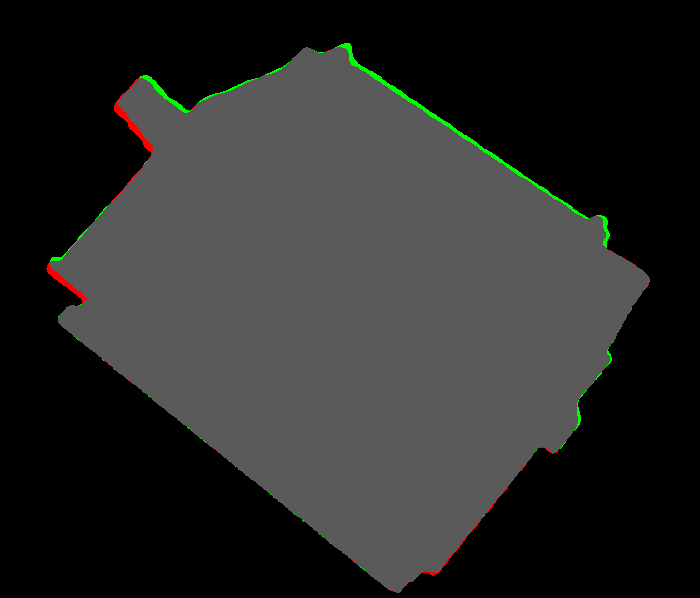

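View pics/gtop.png

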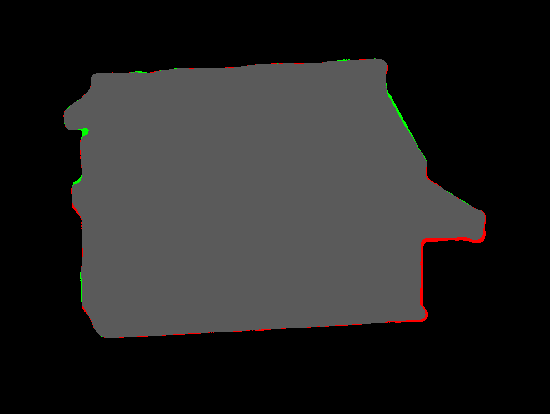

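The sieve's outline lies within about 1 px (roughly 2 mm) of its starting outline, and the stand and bystanders look unchanged. I'll hand it in.

Run:
```python
from h import *
e=r.sense();print(e['clock'],e['contact_force'],e['opening']);r.hand_in()
```

```text
52.5083 [ 0.12425334  0.2633378  -0.39899187] 0.08794899817024304
the job is handed in; nothing more can be done
```

The job is done and handed in at 52.5 s. I lifted the sieve at its 25° tilt without a spill and rocked the four small balls through into the tray. Then I tipped the two large balls into the caddy's empty half and put the empty sieve back on its stand.

- **Balls:** the last pictures show all four small balls in the tray, both large balls in the caddy's empty half, and nothing left in the sieve.
- **Sieve at home:** its outline matches the start to about 1 px, so it sits roughly 2 mm towards +x, up the slope. It touched down about 1 mm lower than the height I had planned for.
- **Bystanders:** the mug, spinning top, pencil cup, box and turquoise look-alike ball look unmoved by eye; I did not measure them.
- **Robot:** the gripper is open and clear, with close to zero force on the tool.

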